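# Put the spice jars back in their caddy

### The arm

A 6-joint arm with a two-finger parallel gripper is mounted at the origin on the work surface. World frame = base frame: x ahead of the robot, y to its left, z up, the work surface at z = 0. Lengths are in m, angles in rad, forces in N, time in s.
With the tool pointing down it reaches from about 0.375 to 0.825 m from the base axis. Payload 5.5 kg.
Tool frame: the origin (TCP) lies midway between the tips of the shut fingers; the grasp point (between the pads) lies manip.pinch_z behind it (manip.pinch_z is the distance from the TCP to the grasp point, in m); z points along the fingers, y is the direction in which the jaws open and shut (so a half turn about z gives the same grasp; the last joint's range is limited). The gripper opens to 85 mm and grips with 20 to 120 N. Pads are 22 mm wide; open, the fingers measure 114 mm over their backs; the gripper's body (76 mm by 85 mm) begins 54 mm behind the grasp point. The pads swing forward as they close: fully open they stand 13 mm farther back than shut.
Start: joints at [1.277, 0.314, -0.047, 1.21, 0, 1.571], TCP at [0.174, 0.574, 0.231] pointing down, gripper open.
Joint ranges: [-2.67, 2.67], [-0.69, 1.73], [-1.03, 1.25], [-2.08, 2.16], [-1.42, 1.45], [-3.14, 3.14]. Speed limits (rad/s): [2.39, 2.39, 3.01, 3.14, 3.14, 3.14].

### API

Orientations are given as a unit quaternion [x, y, z, w].
In Python, from station import manip gives the robot as it stands.
- The arm moves only by the tool play_rows, never from a script. Its argument "commands" is a list of rows, each a list of 4 numbers: the shift along the tool's x, y, z scaled (see below), then the turn about the tool's z scaled (see below). In form: [[tx, ty, tz, turn], ...]. A call has 1 to 8 rows; each row shifts and turns the commanded pose from where the row before left it, along the tool's axes as they then stand; what a row does not reach is not made up. The controller multiplies each number of a shift by 80 mm and each number of a turn by 0.08 rad. A row lasts 1/10 s, in which the tool goes at most 50 mm and 8.59 degrees, less where a joint would pass 70% of its speed; a pose out of reach is approached as far as the arm can. A call with a number of a shift or a turn outside -1 to 1 is refused whole. A call with a gripper value outside its range is refused whole. "hand" is the closure, from 0 (fully open) to 1 (shut), set as the call begins (left out, the last holds). The fingers move at their own pace and stop on an object; "squeeze" is the grip in N (left out, the last holds). Time passes only in rows, so rows that do not move let the fingers close. It gives the time, the measured TCP pose, the force and the opening at its end, in the units of the state.
- manip.get_obs(): the state, without advancing time (a new reading comes with each control period).
- manip.grab_frame(name): name is "scene" or "side" or "wrist"; returns the picture (420x560x3 uint8, blue, green, red); there is no depth.
- manip.camera_model(name): a dict with "K" (3x3 intrinsics, pixels), "R" (3x3) and "t" (3): a world point X has camera coordinates R X + t. Camera axes: x right, y down, z forward; pixel columns grow to the right and rows downward; lengths in m; the calibration is good to about 2 mm. A picture is of the moment at which its call begins: read the wrist's pose just before it. camera_model takes no time and is no camera call; for the wrist camera it gives the pose at the moment of the call.
- manip.finish_job(): hands the job in, once; it reports no verdict.
The state is a dict: "t": time; "q": joint angles; "joint_vel": joint speeds; "effort": joint torques, N m; "ee_pos": TCP position; "eef_rot": TCP orientation; "force": force on the tool from outside, world axes, zero at the start; "wrist_torque": the same for the moment, N m; "grip_width": opening from 0.0 (shut) to 1.0 (fully open).
Only numpy, scipy, OpenCV 4.12 (cv2) and the standard library are available. Lean on these libraries where they do the work, as an engineer would, in place of code of your own. Each camera call takes 0.05 s, during which the arm holds its last target. There are 200 camera calls.

### The job

Put the four straight glass spice jars with flat metal screw lids, two tall and two short, back into the wooden caddy, one jar standing upright in each cell: the tall ones in the back row, along the high back board, and the short ones in the front row. Set each jar down gently on the cell's floor, do not drop it. Leave the clip-top jar, the corked jar, the wide jam jar, the vase and the bowl standing where they are.

Things in the scene. Friction and masses are not known exactly. Their poses are not given: they have to be found in the camera images.
- caddy: loose pale wooden caddy 154 x 154, 0.7 kg, faces any way. Origin: centre of underside, x to its back, z up. Back board (+x) 75 tall, with dark slot; front board (-x) 25 tall, with brass frame; sides slope between. Four open square cells 62 wide, centres x = +-36, y = +-36 (back row x = +36); floor 10 above the counter, divider tops 34 above it; boards and dividers 10 thick. All mm
- tall_jar_a: one of the two tall spice jars of the set: straight round clear-glass jar, pulses inside, flat grey metal screw lid as wide as the jar, small blank label; 46 mm in diameter all the way up, 110 mm tall with the lid (lid 16 mm high), about 220 g; origin at the centre of its underside, z up; round, so its yaw means nothing; stands upright, loose, on the counter
- tall_jar_b: one of the two tall spice jars of the set: straight round clear-glass jar, pulses inside, flat grey metal screw lid as wide as the jar, small blank label; 46 mm in diameter all the way up, 110 mm tall with the lid (lid 16 mm high), about 220 g; origin at the centre of its underside, z up; round, so its yaw means nothing; stands upright, loose, on the counter
- short_jar_a: one of the two short spice jars of the set: straight round clear-glass jar, pulses inside, flat grey metal screw lid as wide as the jar, small blank label; 46 mm in diameter all the way up, 70 mm tall with the lid (lid 16 mm high), about 140 g; origin at the centre of its underside, z up; round, so its yaw means nothing; stands upright, loose, on the counter
- short_jar_b: one of the two short spice jars of the set: straight round clear-glass jar, pulses inside, flat grey metal screw lid as wide as the jar, small blank label; 46 mm in diameter all the way up, 70 mm tall with the lid (lid 16 mm high), about 140 g; origin at the centre of its underside, z up; round, so its yaw means nothing; stands upright, loose, on the counter
- clip_jar: look-alike, not of the set: small round glass clip-top jar with glass lid, orange seal and wire clip; 46 mm in diameter (the wire stands out 6 mm), 70 mm tall; origin at the centre of its underside, z up; round, so its yaw means nothing; stands upright, loose, on the counter
- corked_jar: look-alike, not of the set: round glass jar with a cork stopper; 46 mm in diameter, 110 mm tall with the cork (cork 38 mm wide, 22 mm high); origin at the centre of its underside, z up; round, so its yaw means nothing; stands upright, loose, on the counter
- jam_jar: look-alike, not of the set: wide jam jar with a flat grey metal screw lid; 66 mm in diameter, 85 mm tall, too wide for the caddy's cells; origin at the centre of its underside, z up; round, so its yaw means nothing; stands upright, loose, on the counter
- vase: bystander: dark blue vase, 70 mm in diameter at its widest, 100 mm tall; origin at the centre of its underside, z up; round, so its yaw means nothing; stands upright, loose, on the counter
- pinch_bowl: bystander: small white ceramic bowl, 72 mm across the rim, 35 mm tall; origin at the centre of its underside, z up; round, so its yaw means nothing; stands upright, loose, on the counter
There are look-alikes about, which are no part of the job. What is shaped like the corked_jar but yellow is not meant. Leave any yellow look-alike of the tall_jar_b alone.

How it is judged:
At the end, for the whole second after the job is handed in: Tall jars in the two back cells, short jars in the two front cells, one each, on the floor, within 12 mm of the cell's centre (a jar seated in a cell always is), upright within 7 degrees, released, at rest; caddy flat; the five other objects upright within 30 mm of where they began (((x of tall_jar_a in the frame of caddy between 0.024 and 0.048 m and y of tall_jar_a in the frame of caddy between 0.024 and 0.048 m and z of tall_jar_a in the frame of caddy between 0.005 and 0.014 m and angle between each of tall_jar_a, tall_jar_b's own z axis and vertical below 0.12 rad and linear speed of each of tall_jar_a, tall_jar_b below 0.02 m/s and x of tall_jar_b in the frame of caddy between 0.024 and 0.048 m and y of tall_jar_b in the frame of caddy between -0.048 and -0.024 m and z of tall_jar_b in the frame of caddy between 0.005 and 0.014 m) or (x of tall_jar_a in the frame of caddy between 0.024 and 0.048 m and y of tall_jar_a in the frame of caddy between -0.048 and -0.024 m and z of tall_jar_a in the frame of caddy between 0.005 and 0.014 m and angle between each of tall_jar_a, tall_jar_b's own z axis and vertical below 0.12 rad and linear speed of each of tall_jar_a, tall_jar_b below 0.02 m/s and x of tall_jar_b in the frame of caddy between 0.024 and 0.048 m and y of tall_jar_b in the frame of caddy between 0.024 and 0.048 m and z of tall_jar_b in the frame of caddy between 0.005 and 0.014 m)) and ((x of short_jar_a in the frame of caddy between -0.048 and -0.024 m and y of short_jar_a in the frame of caddy between 0.024 and 0.048 m and z of short_jar_a in the frame of caddy between 0.005 and 0.014 m and angle between each of short_jar_a, short_jar_b's own z axis and vertical below 0.12 rad and linear speed of each of short_jar_a, short_jar_b below 0.02 m/s and x of short_jar_b in the frame of caddy between -0.048 and -0.024 m and y of short_jar_b in the frame of caddy between -0.048 and -0.024 m and z of short_jar_b in the frame of caddy between 0.005 and 0.014 m) or (x of short_jar_a in the frame of caddy between -0.048 and -0.024 m and y of short_jar_a in the frame of caddy between -0.048 and -0.024 m and z of short_jar_a in the frame of caddy between 0.005 and 0.014 m and angle between each of short_jar_a, short_jar_b's own z axis and vertical below 0.12 rad and linear speed of each of short_jar_a, short_jar_b below 0.02 m/s and x of short_jar_b in the frame of caddy between -0.048 and -0.024 m and y of short_jar_b in the frame of caddy between 0.024 and 0.048 m and z of short_jar_b in the frame of caddy between 0.005 and 0.014 m)) and angle between caddy's own z axis and vertical below 0.06 rad and linear speed of each of caddy, clip_jar, corked_jar, jam_jar, vase, pinch_bowl below 0.02 m/s and distance of each of clip_jar, corked_jar, jam_jar, vase, pinch_bowl from where it was at the start of the episode below 0.03 m and angle between each of clip_jar, corked_jar, jam_jar, vase, pinch_bowl's own z axis and vertical below 0.2 rad); the robot touches nothing.
It fails at once if a jar that is not of the set is pushed more than 30 mm from its place or knocked over (distance of any of clip_jar, corked_jar, jam_jar from where it was at the start of the episode above 0.03 m or angle between any of clip_jar, corked_jar, jam_jar's own z axis and vertical above 0.5 rad).
It fails at once if a bystander (vase or bowl) is pushed more than 30 mm from its place or knocked over (distance of any of vase, pinch_bowl from where it was at the start of the episode above 0.03 m or angle between any of vase, pinch_bowl's own z axis and vertical above 0.5 rad).
It fails at once if a jar is dropped into the caddy (falls in faster than 0.5 m/s, about 13 mm of free fall) ((linear speed of tall_jar_a above 0.5 m/s and horizontal distance between tall_jar_a and caddy below 0.1 m and z of tall_jar_a in the frame of caddy below 0.045 m) or (linear speed of tall_jar_b above 0.5 m/s and horizontal distance between tall_jar_b and caddy below 0.1 m and z of tall_jar_b in the frame of caddy below 0.045 m) or (linear speed of short_jar_a above 0.5 m/s and horizontal distance between short_jar_a and caddy below 0.1 m and z of short_jar_a in the frame of caddy below 0.045 m) or (linear speed of short_jar_b above 0.5 m/s and horizontal distance between short_jar_b and caddy below 0.1 m and z of short_jar_b in the frame of caddy below 0.045 m)).
It also fails if it takes over 109 s, if anything falls off the work surface, if the arm or the gripper's body presses on something with over 40 N, if the wrist force passes 120 N, or if a joint passes its speed limit or range.

## Working session

There is one attempt and no reset: what is moved stays moved. The work goes in short steps, Python scripts to look and compute and a tool call to move; the robot and the scene stay as the last step left them, time stands still between calls to the robot, and variables do not carry over. Pictures are saved under pics/ and viewed, about 12 in all and at most 16, crops included, and the job is handed in when it is done.

Besides the shell and the picture viewer there is one more tool, called after ">>>" as name(argument=value, ...) on one line, values as JSON. play_rows: Moves the arm, as the interface text tells. Its arguments: {"type":"object","properties":{"commands":{"type":"array"},"hand":{"type":"number"},"squeeze":{"type":"number"}},"required":["commands"]}

```bash
mkdir -p pics; ls; python3 - <<'E'
from station import manip
import cv2,numpy as np
print(manip.pinch_z, manip.get_obs())
for n in("scene","side"):
    m=manip.camera_model(n);print(n,m)
    cv2.imwrite(f"pics/{n}0.png",cv2.resize(manip.grab_frame(n),(800,600),interpolation=cv2.INTER_CUBIC))
E
```

```text
pics
0.0187 {'t': 0.0, 'q': array([ 1.27702032e+00,  3.14258945e-01, -4.80762509e-02,  1.21021348e+00,
       -7.08261169e-06,  1.57081367e+00]), 'joint_vel': array([ 4.36875785e-04, -6.44148977e-05,  6.71677441e-04, -7.32856968e-04,
        1.25103816e-03, -6.16778429e-04]), 'effort': array([ 9.59183963e-04, -5.39593005e+01,  3.39749408e+01,  1.92056398e-02,
       -3.57599874e-04, -5.17219249e-06]), 'ee_pos': array([0.17357367, 0.5737328 , 0.23041608]), 'eef_rot': array([ 1.46368884e-01,  9.89229691e-01, -8.67260920e-04, -1.24726861e-04]), 'force': array([-0.42398253,  0.30372553, -0.14531544]), 'wrist_torque': array([-0.02072842,  0.02430079, -0.01745818]), 'grip_width': 0.9949651611784277}
scene {'K': array([[484.38955933,   0.        , 276.2331336 ],
       [  0.        , 484.38955933, 211.63895383],
       [  0.        ,   0.        ,   1.        ]]), 'R': array([[-0.21212159,  0.97723084, -0.00493079],
       [ 0.84315839,  0.18046379, -0.50647483],
       [-0.494053  , -0.11159169, -0.86224065]]), 't': array([ 0.14277075, -0.47622064,  1.5549983 ])}
side {'K': array([[545.10538523,   0.        , 285.42241866],
       [  0.        , 545.10538523, 207.91734377],
       [  0.        ,   0.        ,   1.        ]]), 'R': array([[-0.91432609, -0.40497628, -0.00141929],
       [-0.30652945,  0.69434182, -0.6510984 ],
       [ 0.26466488, -0.59488121, -0.758992  ]]), 't': array([0.54390268, 0.20111866, 1.04352494])}
```

View pics/scene0.png

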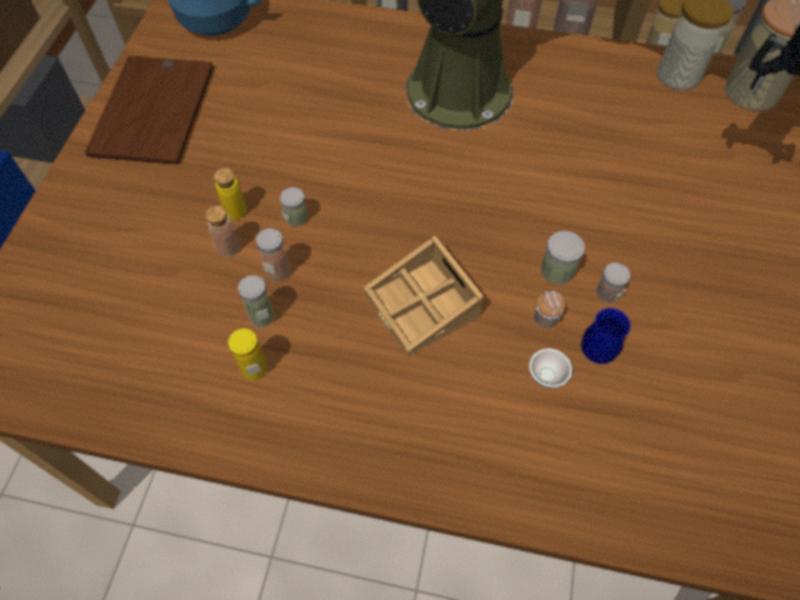

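View pics/side0.png

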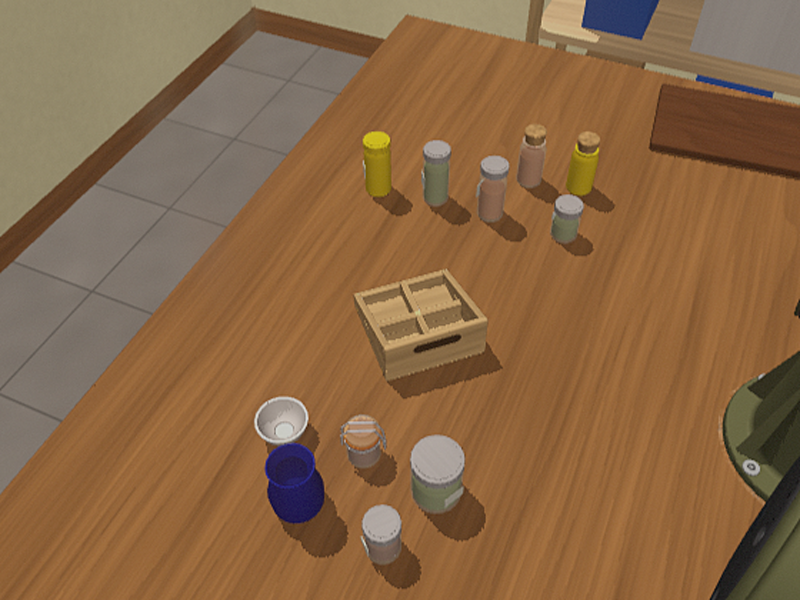

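Scene view: the tall jars' lids are at (270,239) and (252,286), and the short jars' lids at (292,195) and (616,271). The caddy's back board runs (435,240)–(484,297). The side view agrees, so I'll locate the objects by intersecting rays with the known heights.

```bash
cat > h.py <<'E'
from station import manip
import numpy as np, cv2
def pt(m,u,v,z):
    """pixel (560x420) -> world point on plane z"""
    d=m["R"].T@np.linalg.inv(m["K"])@[u,v,1]; c=-m["R"].T@m["t"]
    return (c+d*(z-c[2])/d[2])[:2]
E
python3 - <<'E'
from h import *
S=manip.camera_model("scene");D=manip.camera_model("side")
s=.7
L={"tallpink":((270,239),(494,165),.11),"tallgreen":((252,286),(437,149),.11),"shortgreen":((292,195),(568,204),.07),"shortR":((616,271),(382,521),.07),
"clip":((550,299),(362,431),.07),"jam":((565,245),(438,462),.085),"cork":((217,213),(536,131),.11),"ycork":((226,175),(588,140),.11),"yellow":((243,340),(376,140),.11),"vase":((608,322),(291,462),.1),"bowl":((551,368),(282,421),.035),
"backA":((435,239),(486,318),.075),"backB":((484,296),(386,347),.075)}
for k,(a,b,z) in L.items():
    print(k,pt(S,a[0]*s,a[1]*s,z).round(3),pt(D,b[0]*s,b[1]*s,z).round(3))
print("frontA",pt(S,366*s,292*s,.025).round(3),"frontB",pt(S,410*s,351*s,.0).round(3),pt(D,355*s,297*s,.025).round(3),pt(D,447*s,272*s,.025).round(3))
E
```

```text
tallpink [ 0.552 -0.25 ] [ 0.553 -0.249]
tallgreen [ 0.652 -0.25 ] [ 0.652 -0.249]
shortgreen [ 0.419 -0.254] [ 0.424 -0.252]
shortR [0.465 0.356] [0.469 0.357]
clip [0.547 0.248] [0.543 0.259]
jam [0.439 0.261] [0.436 0.268]
cork [ 0.517 -0.36 ] [ 0.518 -0.361]
ycork [ 0.429 -0.374] [ 0.432 -0.372]
yellow [ 0.752 -0.232] [ 0.754 -0.23 ]
vase [0.59  0.342] [0.592 0.346]
bowl [0.66  0.268] [0.657 0.27 ]
backA [0.467 0.031] [0.463 0.027]
backB [0.568 0.135] [0.57 0.13]
frontA [ 0.574 -0.075] frontB [0.662 0.025] [0.67  0.029] [ 0.561 -0.075]
```

>>> play_rows(commands=[[0,0,0,1],[0,0,0,1],[0,0,0,1],[0,0,0,1],[0,0,0,1],[0,0,0,1],[0,0,0,1],[0,0,0,1]], hand=0)

```text
t: 0.9
ee_pos: [0.1737, 0.5739, 0.2308]
eef_rot: [0.452, 0.892, -0.001, 0.0]
force: [0.1, 0.5, -0.8]
grip_width: 1.0
```

>>> play_rows(commands=[[0,0,0,1],[0,0,0,1],[0,0,0,1],[0,0,0,1],[0,0,0,1],[0,0,0,1],[0,0,0,1],[0,0,0,0.96]])

```text
t: 1.7
ee_pos: [0.1736, 0.5739, 0.2308]
eef_rot: [0.708, 0.706, -0.0, 0.0]
force: [0.2, 0.6, -0.3]
grip_width: 0.998
```

>>> play_rows(commands=[[-0.4,0.5,0,0],[-0.4,0.5,0,0],[-0.4,0.5,0,0],[-0.4,0.5,0,0],[-0.4,0.5,0,0],[-0.4,0.5,0,0],[-0.3,0.5,0,0],[0,0,0,0]])

```text
t: 2.5
ee_pos: [0.4521, 0.3596, 0.2308]
eef_rot: [0.709, 0.705, -0.0, 0.001]
force: [0.4, 1.4, 0.5]
grip_width: 0.999
```

```bash
cat >> h.py <<'E'
from scipy.spatial.transform import Rotation as Ro
def go(x,y,z,yang=None):
    """units still to go, tool axes, to TCP target; yang = wanted tool-y heading (deg)"""
    o=manip.get_obs(); R=Ro.from_quat(o["eef_rot"]).as_matrix()
    print("t",round(o["t"],2),"tcp",o["ee_pos"].round(4),"yang",np.degrees(np.arctan2(R[1,1],R[0,1])).round(2),"tilt",R[:,2].round(4),"w",round(o["grip_width"],3),"F",o["force"].round(1))
    print("units",(R.T@(np.array([x,y,z])-o["ee_pos"])/.08).round(2))
    if yang is not None: print("turn",(((np.arctan2(R[1,1],R[0,1])-np.radians(yang)+np.pi/2)%np.pi-np.pi/2)/.08).round(2))
def snap(cam,f,box=None):
    m=manip.camera_model(cam); im=manip.grab_frame(cam)
    if box: im=im[box[1]:box[3],box[0]:box[2]]
    k=min(800/im.shape[1],600/im.shape[0]); cv2.imwrite("pics/"+f,cv2.resize(im,None,fx=k,fy=k,interpolation=cv2.INTER_CUBIC))
    np.save("pics/"+f+".npy",m,allow_pickle=True); return m
E
python3 - <<'E'
from h import *
go(.467,.356,.13,0); snap("wrist","w1.png")
E
```

```text
t 2.5 tcp [0.4521 0.3596 0.2308] yang -0.36 tilt [ 0.0013 -0.0014 -1.    ] w 0.999 F [0.4 1.4 0.5]
units [-0.04  0.19  1.26]
turn -0.08
```

View pics/w1.png

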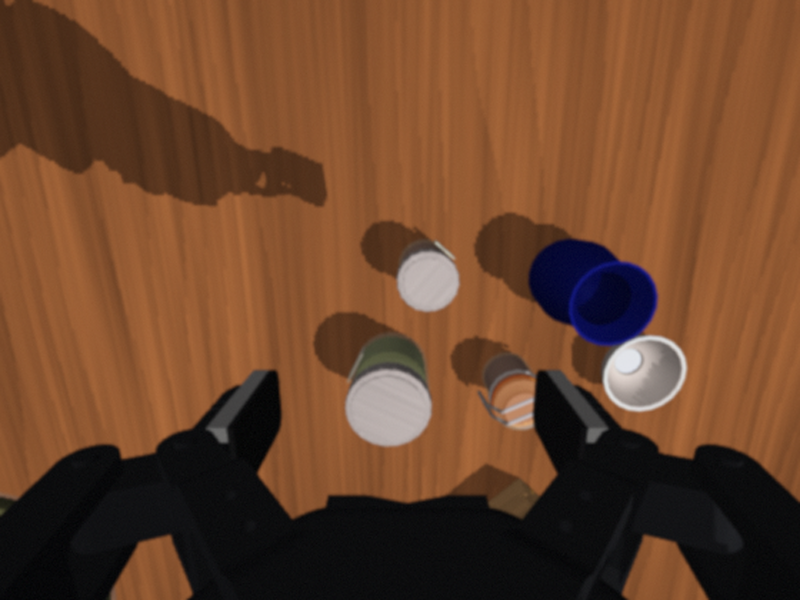

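The wrist view shows the short jar's lid at (428,281), with the vase, clip jar and jam jar clear of the finger path.

```bash
python3 - <<'E'
from h import *
m=np.load("pics/w1.png.npy",allow_pickle=True).item()
p=pt(m,428*.7,281*.7,.07);print(p,pt(m,389*.7,407*.7,.085), -m["R"].T@m["t"])
go(*p,.042,0)
E
```

```text
[0.46865096 0.35834666] [0.43933707 0.26472178] [0.4530603  0.42853731 0.37173513]
t 2.55 tcp [0.4499 0.3611 0.2307] yang -0.26 tilt [-6.e-04 -5.e-04 -1.e+00] w 1.003 F [0.  0.2 0.5]
units [-0.03  0.24  2.36]
turn -0.06
```

>>> play_rows(commands=[[-0.03,0.12,0,-0.06],[0,0.12,0.2,0],[0,0,0.4,0],[0,0,0.5,0],[0,0,0.5,0],[0,0,0.4,0],[0,0,0.3,0],[0,0,0.06,0]])

```text
t: 3.35
ee_pos: [0.464, 0.3595, 0.0382]
eef_rot: [0.705, 0.71, -0.003, -0.0]
force: [-1.3, -0.1, 0.8]
grip_width: 0.995
```

>>> play_rows(commands=[[0,0,0,0],[0,0,0,0],[0,0,0,0],[0,0,0,0],[0,0,0,0],[0,0,0,0],[0,0,0,0],[0,0,0,0]], hand=1, squeeze=40)

```text
t: 4.15
ee_pos: [0.4682, 0.3617, 0.0443]
eef_rot: [0.705, 0.709, 0.002, -0.0]
force: [-0.6, 0.8, 6.2]
grip_width: 0.526
```

```bash
python3 - <<'E'
from h import *
go(.617,.027,.18,0)
E
```

```text
t 4.15 tcp [0.4682 0.3617 0.0443] yang 0.29 tilt [ 0.0021  0.0024 -1.    ] w 0.526 F [-0.6  0.8  6.2]
units [-4.19  1.84 -1.7 ]
turn 0.06
```

>>> play_rows(commands=[[0,0,-0.2,0.06],[0,0,-0.4,0],[0,0,-0.5,0],[0,0,-0.4,0],[-0.2,0.1,-0.2,0],[-0.4,0.2,0,0],[-0.5,0.2,0,0],[-0.5,0.2,0,0]])

```text
t: 4.95
ee_pos: [0.5237, 0.2315, 0.1791]
eef_rot: [0.707, 0.708, 0.0, 0.0]
force: [0.6, 0.7, -1.5]
grip_width: 0.522
```

>>> play_rows(commands=[[-0.5,0.2,0,0],[-0.5,0.2,0,0],[-0.4,0.2,0,0],[-0.2,0.1,0,0],[0,0,0,0],[0,0,0,0]])

```text
t: 5.55
ee_pos: [0.579, 0.1049, 0.1785]
eef_rot: [0.707, 0.707, 0.0, -0.0]
force: [0.3, 0.9, -1.5]
grip_width: 0.523
```

```bash
python3 - <<'E'
from h import *
go(.617,.027,.18,0); snap("wrist","w2.png")
E
```

```text
t 5.55 tcp [0.579  0.1049 0.1785] yang -0.01 tilt [-5.e-04  7.e-04 -1.e+00] w 0.523 F [ 0.3  0.9 -1.5]
units [-0.97  0.47 -0.02]
turn -0.0
```

View pics/w2.png

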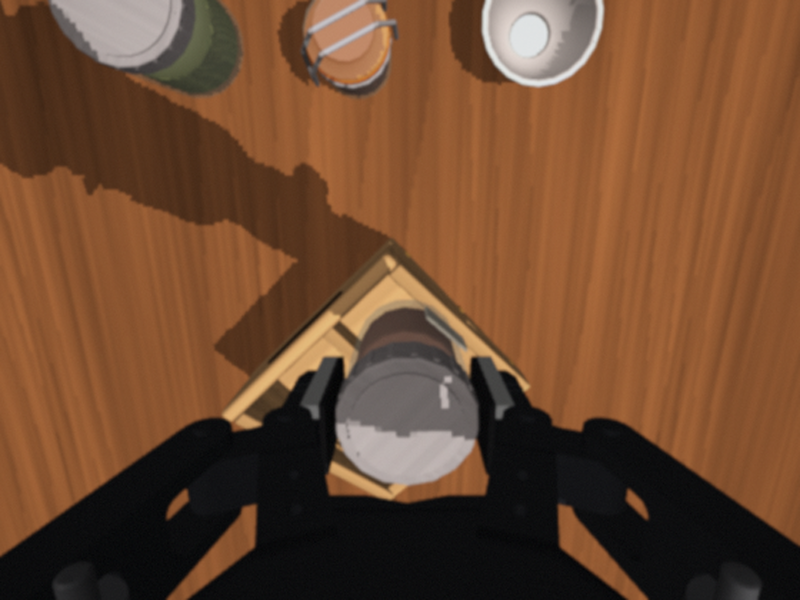

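Wrist view: the caddy's corners are back-B top (390,256), back-A top (227,418), front-B (528,385) and front-A (393,497).

```bash
python3 - <<'E'
from h import *
m=np.load("pics/w2.png.npy",allow_pickle=True).item()
P={}
for n,u,v,z in (("backB",390,256,.075),("backBbase",392,241,0),("backA",227,418,.075),("frontB",529,386,.025),("frontA",393,498,.025)):
    P[n]=pt(m,u*.7,v*.7,z);print(n,P[n].round(4))
loc={"backB":(77,-77),"backBbase":(77,-77),"backA":(77,77),"frontB":(-77,-77),"frontA":(-77,77)}
A=np.array([loc[k] for k in P])/1000;B=np.array(list(P.values()))
a,b=A-A.mean(0),B-B.mean(0)
th=np.arctan2((a[:,0]*b[:,1]-a[:,1]*b[:,0]).sum(),(a*b).sum());R=np.array([[np.cos(th),-np.sin(th)],[np.sin(th),np.cos(th)]])
c=B.mean(0)-R@A.mean(0);print("yaw",np.degrees(th),"c",c.round(4),"res",(B-(A@R.T+c)).round(4).tolist())
for n,x,y in(("F1",-36,36),("F2",-36,-36),("B1",36,36),("B2",36,-36)):print(n,(c+R@(np.array([x,y])/1000)).round(4))
E
```

```text
backB [0.5701 0.1321]
backBbase [0.5688 0.1307]
backA [0.4637 0.0264]
frontB [0.6729 0.0239]
frontA [ 0.5686 -0.078 ]
yaw 134.5625537356832 c [0.5687 0.0253] res [[0.0006, -0.002], [-0.0007, -0.0034], [0.0039, 0.0003], [-0.0046, -0.0005], [0.0008, 0.0057]]
F1 [ 0.5683 -0.0257]
F2 [0.6196 0.0249]
B1 [0.5178 0.0256]
B2 [0.5691 0.0762]
```

>>> play_rows(commands=[[-0.2,0.11,0,0],[-0.4,0.2,0,0],[-0.3,0.2,0,0],[-0.06,0,0,0],[0,0,0,0],[0,0,0.2,0],[0,0,0.3,0],[0,0,0.2,0]])

```text
t: 6.4
ee_pos: [0.6189, 0.0292, 0.1213]
eef_rot: [0.706, 0.708, -0.0, -0.001]
force: [-0.3, -0.3, -2.5]
grip_width: 0.527
```

```bash
python3 - <<'E'
from h import *
go(.6196,.028,.056,0); snap("side","s1.png",(200,130,380,265))
m=manip.camera_model("side")
for q in((.6196,.0249),(.568,-.0257)):
  c=m["K"]@(m["R"]@np.array([*q,.01])+m["t"]);print(c[:2]/c[2])
E
```

```text
t 6.4 tcp [0.6189 0.0292 0.1213] yang 0.12 tilt [-1.4e-03  4.0e-04 -1.0e+00] w 0.527 F [-0.3 -0.3 -2.5]
units [-0.02  0.01  0.82]
turn 0.03
[270.37619056 218.0232394 ]
[301.28224423 209.12154114]
```

View pics/s1.png

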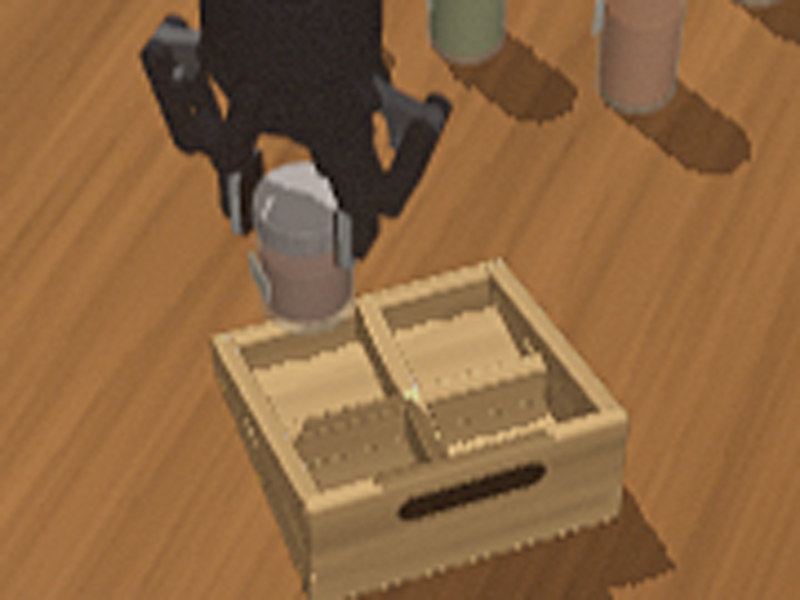

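The side crop shows the short jar hanging over the front cell, at about (308,310), and it will come down inside it.

>>> play_rows(commands=[[0,0,0.25,0],[0,0,0.25,0],[0,0,0.15,0],[0,0,0.08,0],[0,0,0.04,0],[0,0,0.03,0],[0,0,0.02,0],[0,0,0,0]])

```text
t: 7.25
ee_pos: [0.6204, 0.0278, 0.0573]
eef_rot: [0.707, 0.707, 0.0, 0.0]
force: [0.3, 0.1, -1.6]
grip_width: 0.526
```

>>> play_rows(commands=[[0,0,0.02,0],[0,0,0.01,0],[0,0,0.01,0],[0,0,0,0],[0,0,0,0]])

```text
t: 7.75
ee_pos: [0.6203, 0.0277, 0.0543]
eef_rot: [0.707, 0.707, 0.0, 0.0]
force: [-2.7, 0.4, 5.2]
grip_width: 0.524
```

>>> play_rows(commands=[[0,0,0,0],[0,0,0,0],[0,0,0,0],[0,0,0,0],[0,0,0,0],[0,0,0,0],[0,0,0,0]], hand=0)

```text
t: 8.45
ee_pos: [0.6201, 0.0278, 0.0537]
eef_rot: [0.707, 0.707, -0.0, -0.0]
force: [-0.1, 0.2, -0.4]
grip_width: 1.003
```

>>> play_rows(commands=[[0,0,-0.1,0],[0,0,-0.3,0],[0,0,-0.5,0],[0,0,-0.5,0],[0,0,-0.4,0],[0,0,-0.2,0],[0,0,0,0]])

```text
t: 9.15
ee_pos: [0.6221, 0.0279, 0.2176]
eef_rot: [0.707, 0.707, 0.002, 0.002]
force: [-0.3, -0.7, -0.7]
grip_width: 0.998
```

```bash
python3 - <<'E'
from h import *
go(.4215,-.185,.225,90); snap("side","s2.png",(200,130,380,265))
E
```

```text
t 9.15 tcp [0.6221 0.0279 0.2176] yang 0.01 tilt [ 6.2e-03  3.0e-04 -1.0e+00] w 0.998 F [-0.3 -0.7 -0.7]
units [-2.66 -2.51 -0.11]
turn -19.63
```

View pics/s2.png

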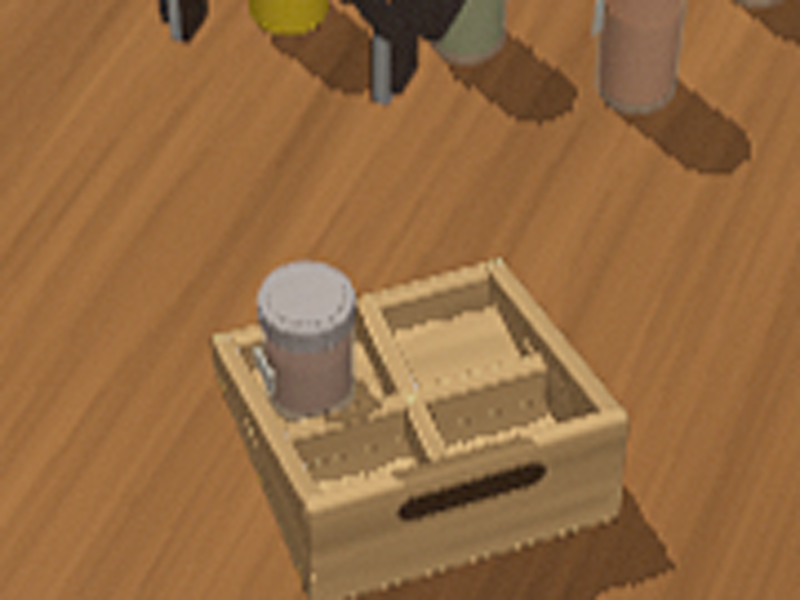

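The first short jar stands in its front cell, and the caddy hasn't moved. Next I turn the jaws and go to the short green jar.

>>> play_rows(commands=[[0,0,0,-1],[0,0,0,-1],[0,0,0,-1],[0,0,0,-1],[0,0,0,-1],[0,0,0,-1],[0,0,0,-1],[0,0,0,-1]])

```text
t: 10.0
ee_pos: [0.619, 0.0278, 0.2116]
eef_rot: [0.447, 0.894, -0.001, -0.001]
force: [0.6, 0.2, 0.1]
grip_width: 1.001
```

>>> play_rows(commands=[[0,0,0,-1],[0,0,0,-1],[0,0,0,-1],[0,0,0,-1],[0,0,0,-1],[0,0,0,-1],[0,0,0,-1],[0,0,0,-1]])

```text
t: 10.8
ee_pos: [0.619, 0.0278, 0.2116]
eef_rot: [0.143, 0.99, -0.0, -0.002]
force: [-0.2, -0.1, -0.9]
grip_width: 0.998
```

>>> play_rows(commands=[[0,0,0,-1],[0,0,0,-1],[0,0,0,-1],[0,0,0,-0.63],[0.3,-0.4,0,0],[0.4,-0.5,0,0],[0.4,-0.5,0,0],[0.4,-0.5,0,0]])

```text
t: 11.6
ee_pos: [0.5, -0.1221, 0.2118]
eef_rot: [-0.0, 1.0, 0.0, -0.001]
force: [0.7, -1.5, 0.7]
grip_width: 1.0
```

>>> play_rows(commands=[[0.4,-0.5,0,0],[0.4,-0.5,0,0],[0.2,-0.4,0,0],[0,-0.2,0,0],[0,0,0,0]])

```text
t: 12.1
ee_pos: [0.4233, -0.2488, 0.2126]
eef_rot: [0.002, 1.0, 0.0, -0.0]
force: [-0.1, 0.2, -0.5]
grip_width: 0.997
```

```bash
python3 - <<'E'
from h import *
go(.4215,-.253,.042,90); snap("wrist","w3.png")
E
```

```text
t 12.1 tcp [ 0.4233 -0.2488  0.2126] yang 89.81 tilt [-1.e-03  6.e-04 -1.e+00] w 0.997 F [-0.1  0.2 -0.5]
units [ 0.02 -0.05  2.13]
turn -0.04
```

View pics/w3.png

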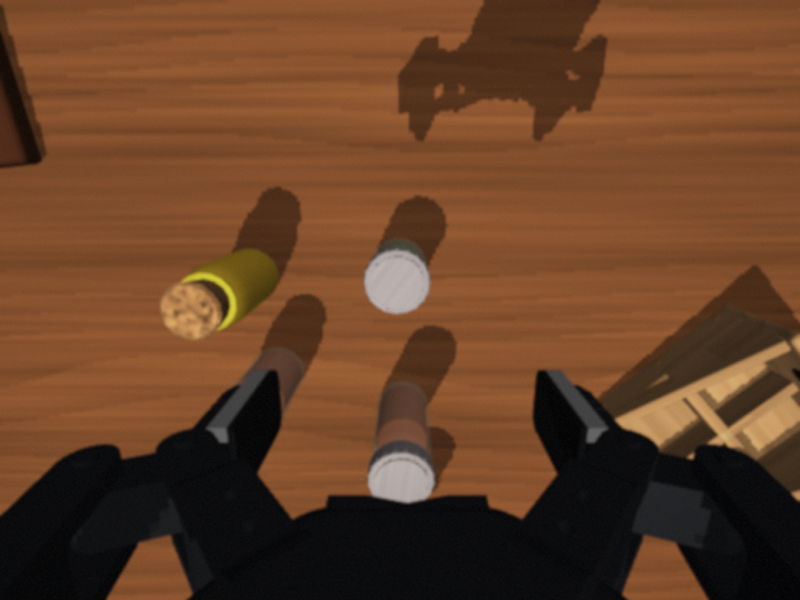

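The lid is at (397,281). The yellow corked jar and the tall jars are clear of the path.

```bash
python3 - <<'E'
from h import *
m=np.load("pics/w3.png.npy",allow_pickle=True).item()
p=pt(m,397*.7,281*.7,.07);print(p,pt(m,402*.7,477*.7,.11))
go(*p,.044,90)
E
```

```text
[ 0.4203919  -0.25537689] [ 0.5463141  -0.25223581]
t 12.15 tcp [ 0.4237 -0.2475  0.2127] yang 89.89 tilt [-0.001   0.0013 -1.    ] w 1.001 F [-0.  -0.2 -0.4]
units [ 0.04 -0.1   2.11]
turn -0.02
```

>>> play_rows(commands=[[0.04,-0.1,0,0],[0,0,0.2,0],[0,0,0.4,0],[0,0,0.5,0],[0,0,0.5,0],[0,0,0.35,0],[0,0,0.16,0],[0,0,0,0]])

```text
t: 12.95
ee_pos: [0.4197, -0.254, 0.0433]
eef_rot: [-0.001, 1.0, 0.001, -0.002]
force: [-1.2, 0.3, 0.1]
grip_width: 1.003
```

>>> play_rows(commands=[[0,0,0,0],[0,0,0,0],[0,0,0,0],[0,0,0,0],[0,0,0,0],[0,0,0,0],[0,0,0,0]], hand=1)

```text
t: 13.65
ee_pos: [0.422, -0.256, 0.0467]
eef_rot: [0.0, 1.0, -0.001, 0.001]
force: [-0.8, 0.3, 5.0]
grip_width: 0.524
```

```bash
python3 - <<'E'
from h import *
go(.5683,-.0257,.19,90)
E
```

```text
t 13.65 tcp [ 0.422  -0.256   0.0467] yang 89.99 tilt [ 0.0028 -0.0013 -1.    ] w 0.524 F [-0.8  0.3  5. ]
units [-1.83  2.88 -1.79]
turn -0.0
```

>>> play_rows(commands=[[0,0,-0.2,0],[0,0,-0.4,0],[0,0,-0.5,0],[0,0,-0.4,0],[-0.1,0.2,-0.3,0],[-0.3,0.4,0,0],[-0.3,0.5,0,0],[-0.3,0.5,0,0]])

```text
t: 14.45
ee_pos: [0.5018, -0.1265, 0.1903]
eef_rot: [0.001, 1.0, -0.0, 0.001]
force: [1.0, -0.4, -0.3]
grip_width: 0.52
```

>>> play_rows(commands=[[-0.3,0.5,0,0],[-0.3,0.4,0,0],[-0.2,0.3,0,0],[-0.05,0.1,0,0],[0,0,0,0],[0,0,0,0]])

```text
t: 15.05
ee_pos: [0.5681, -0.0242, 0.1891]
eef_rot: [0.0, 1.0, -0.0, -0.0]
force: [-0.1, 0.1, -1.4]
grip_width: 0.52
```

```bash
python3 - <<'E'
from h import *
go(.570,-.0257,.0567,90)
E
```

```text
t 15.05 tcp [ 0.5681 -0.0242  0.1891] yang 89.96 tilt [-4.e-04 -6.e-04 -1.e+00] w 0.52 F [-0.1  0.1 -1.4]
units [-0.02 -0.02  1.66]
turn -0.01
```

>>> play_rows(commands=[[-0.02,-0.02,0.2,0],[0,0,0.4,0],[0,0,0.4,0],[0,0,0.3,0],[0,0,0.15,0],[0,0,0.08,0],[0,0,0.04,0],[0,0,0.03,0]])

```text
t: 15.85
ee_pos: [0.5711, -0.0254, 0.0618]
eef_rot: [0.0, 1.0, -0.0, 0.001]
force: [0.1, -0.3, -0.7]
grip_width: 0.524
```

>>> play_rows(commands=[[0,0,0.02,0],[0,0,0.02,0],[0,0,0.02,0],[0,0,0,0],[0,0,0,0]])

```text
t: 16.35
ee_pos: [0.5708, -0.0249, 0.0567]
eef_rot: [0.0, 1.0, -0.0, 0.001]
force: [-0.6, 0.2, 3.2]
grip_width: 0.524
```

>>> play_rows(commands=[[0,0,0,0],[0,0,0,0],[0,0,0,0],[0,0,0,0],[0,0,0,0],[0,0,0,0],[0,0,0,0]], hand=0)

```text
t: 17.05
ee_pos: [0.5703, -0.025, 0.0561]
eef_rot: [0.0, 1.0, -0.0, -0.0]
force: [-0.8, -0.1, 0.1]
grip_width: 1.004
```

>>> play_rows(commands=[[0,0,-0.1,0],[0,0,-0.3,0],[0,0,-0.5,0],[0,0,-0.5,0],[0,0,-0.5,0],[0,-0.1,-0.3,0],[0,-0.4,0,0],[0,-0.5,0,0]])

```text
t: 17.85
ee_pos: [0.5713, -0.1048, 0.2344]
eef_rot: [-0.001, 1.0, -0.0, 0.002]
force: [0.1, -0.5, -0.4]
grip_width: 1.001
```

>>> play_rows(commands=[[0,-0.5,0,0],[0,-0.5,0,0],[0.1,-0.4,0,0],[0.1,-0.3,0,0],[0.1,-0.1,0,0],[0,0,0,0]])

```text
t: 18.45
ee_pos: [0.5453, -0.2498, 0.2325]
eef_rot: [0.001, 1.0, 0.0, -0.0]
force: [-0.8, 0.4, -0.0]
grip_width: 1.003
```

```bash
python3 - <<'E'
from h import *
go(.55,-.251,.082,90); snap("wrist","w4.png"); snap("side","s3.png",(200,130,380,265))
a=cv2.imread("pics/w4.png");b=cv2.imread("pics/s3.png")
cv2.imwrite("pics/c4.png",np.hstack([cv2.resize(x,(400,300)) for x in(a,b)]))
E
```

```text
t 18.45 tcp [ 0.5453 -0.2498  0.2325] yang 89.87 tilt [-1.e-04  1.e-04 -1.e+00] w 1.003 F [-0.8  0.4 -0. ]
units [-0.06 -0.02  1.88]
turn -0.03
```

View pics/c4.png

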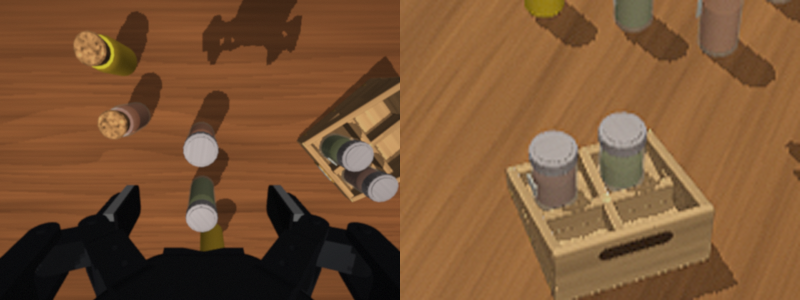

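Both short jars are seated in the front row. In the wrist view the pink tall lid is at (402,302) and the green one at (404,436), in 800-wide pixels.

```bash
python3 - <<'E'
from h import *
m=np.load("pics/w4.png.npy",allow_pickle=True).item()
p=pt(m,402*.7,302*.7,.11);print(p,pt(m,404*.7,436*.7,.11))
go(*p,.082,90)
E
```

```text
[ 0.55177475 -0.25286873] [ 0.6501315  -0.25187082]
t 18.55 tcp [ 0.5464 -0.2482  0.2325] yang 90.0 tilt [ 5.e-04  5.e-04 -1.e+00] w 0.998 F [-0.3 -0.1  0. ]
units [-0.07 -0.06  1.88]
turn 0.0
```

>>> play_rows(commands=[[-0.07,-0.06,0,0],[0,0,0.2,0],[0,0,0.4,0],[0,0,0.5,0],[0,0,0.45,0],[0,0,0.25,0],[0,0,0.08,0],[0,0,0,0]])

```text
t: 19.35
ee_pos: [0.552, -0.2529, 0.081]
eef_rot: [-0.001, 1.0, 0.0, -0.001]
force: [-0.3, 0.5, 0.2]
grip_width: 1.002
```

>>> play_rows(commands=[[0,0,0,0],[0,0,0,0],[0,0,0,0],[0,0,0,0],[0,0,0,0],[0,0,0,0],[0,0,0,0]], hand=1)

```text
t: 20.05
ee_pos: [0.553, -0.2542, 0.0834]
eef_rot: [0.0, 1.0, -0.0, 0.001]
force: [-0.6, 1.2, 5.9]
grip_width: 0.524
```

>>> play_rows(commands=[[0,0,-0.2,0],[0,0,-0.4,0],[0,0,-0.5,0],[0,0,-0.5,0],[0,0,-0.2,0],[0,0,0,0]])

```text
t: 20.65
ee_pos: [0.5535, -0.2547, 0.2291]
eef_rot: [0.0, 1.0, -0.001, 0.003]
force: [0.8, -0.2, -1.8]
grip_width: 0.526
```

```bash
python3 - <<'E'
from h import *
go(.5691,.0762,.22,90)
E
```

```text
t 20.65 tcp [ 0.5535 -0.2547  0.2291] yang 89.98 tilt [ 0.0053 -0.0025 -1.    ] w 0.526 F [ 0.8 -0.2 -1.8]
units [-0.19  4.14  0.1 ]
turn -0.0
```

>>> play_rows(commands=[[0,0.2,0,0],[0,0.4,0,0],[0,0.5,0,0],[0,0.5,0,0],[0,0.5,0,0],[-0.05,0.5,0,0],[-0.05,0.5,0,0],[-0.05,0.4,0,0]])

```text
t: 21.45
ee_pos: [0.5621, 0.029, 0.2235]
eef_rot: [-0.001, 1.0, 0.0, -0.002]
force: [0.2, -0.1, -3.0]
grip_width: 0.528
```

>>> play_rows(commands=[[-0.05,0.4,0,0],[0,0.2,0,0],[0,0.05,0,0],[0,0,0,0],[0,0,0,0]])

```text
t: 21.95
ee_pos: [0.5675, 0.0771, 0.2252]
eef_rot: [0.001, 1.0, -0.0, -0.0]
force: [-0.6, -0.4, -2.5]
grip_width: 0.524
```

```bash
python3 - <<'E'
from h import *
go(.570,.0762,.0934,90)
E
```

```text
t 21.95 tcp [0.5675 0.0771 0.2252] yang 89.93 tilt [-9.e-04 -8.e-04 -1.e+00] w 0.524 F [-0.6 -0.4 -2.5]
units [-0.03 -0.01  1.65]
turn -0.01
```

>>> play_rows(commands=[[-0.03,-0.01,0.2,0],[0,0,0.4,0],[0,0,0.4,0],[0,0,0.3,0],[0,0,0.15,0],[0,0,0.08,0],[0,0,0.04,0],[0,0,0.02,0]])

```text
t: 22.75
ee_pos: [0.5712, 0.0772, 0.0994]
eef_rot: [0.0, 1.0, 0.0, 0.001]
force: [-1.0, -0.5, -2.5]
grip_width: 0.526
```

>>> play_rows(commands=[[0,0,0.02,0],[0,0,0.02,0],[0,0,0.02,0],[0,0,0.01,0],[0,0,0,0]])

```text
t: 23.25
ee_pos: [0.5707, 0.0775, 0.0935]
eef_rot: [0.0, 1.0, 0.0, 0.0]
force: [-1.3, 0.3, 2.2]
grip_width: 0.526
```

>>> play_rows(commands=[[0,0,0,0],[0,0,0,0],[0,0,0,0],[0,0,0,0],[0,0,0,0],[0,0,0,0],[0,0,0,0]], hand=0)

```text
t: 23.95
ee_pos: [0.5703, 0.0774, 0.0929]
eef_rot: [0.0, 1.0, -0.0, -0.0]
force: [-0.1, 0.3, 0.0]
grip_width: 1.001
```

>>> play_rows(commands=[[0,0,-0.1,0],[0,0,-0.3,0],[0,0,-0.5,0],[0,0,-0.5,0],[0,0,-0.3,0],[0,-0.3,0,0],[0,-0.5,0,0],[0,-0.5,0,0]])

```text
t: 24.75
ee_pos: [0.5705, -0.0272, 0.23]
eef_rot: [-0.001, 1.0, -0.0, 0.001]
force: [-0.2, -0.3, -0.4]
grip_width: 0.999
```

>>> play_rows(commands=[[-0.1,-0.5,0,0],[-0.2,-0.5,0,0],[-0.2,-0.5,0,0],[-0.2,-0.5,0,0],[-0.2,-0.5,0,0],[-0.1,-0.3,0,0],[0,0,0,0],[0,0,0,0]])

```text
t: 25.55
ee_pos: [0.6501, -0.2509, 0.2289]
eef_rot: [0.001, 1.0, 0.0, -0.0]
force: [-0.0, 0.7, -0.1]
grip_width: 1.001
```

```bash
python3 - <<'E'
from h import *
go(.6505,-.2525,.082,90); snap("wrist","w5.png"); snap("side","s4.png",(200,130,380,265))
a=cv2.imread("pics/w5.png");b=cv2.imread("pics/s4.png")
cv2.imwrite("pics/c5.png",np.hstack([cv2.resize(x,(400,300)) for x in(a,b)]))
E
```

```text
t 25.55 tcp [ 0.6501 -0.2509  0.2289] yang 89.93 tilt [-3.e-04  5.e-04 -1.e+00] w 1.001 F [-0.   0.7 -0.1]
units [-0.01 -0.02  1.84]
turn -0.02
```

View pics/c5.png

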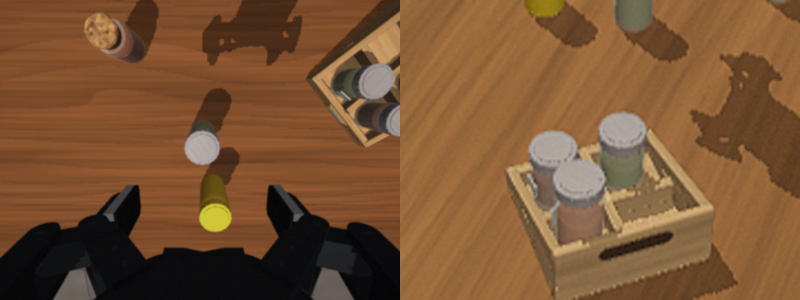

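The pink tall jar is seated in its back cell. The green tall lid at (202,148) is where I expected it.

>>> play_rows(commands=[[-0.02,-0.03,0,0],[0,0,0.2,0],[0,0,0.4,0],[0,0,0.5,0],[0,0,0.4,0],[0,0,0.25,0],[0,0,0.08,0],[0,0,0,0]])

```text
t: 26.45
ee_pos: [0.6514, -0.2522, 0.0821]
eef_rot: [-0.0, 1.0, 0.0, -0.001]
force: [0.3, 0.1, 1.1]
grip_width: 1.0
```

>>> play_rows(commands=[[0,0,0,0],[0,0,0,0],[0,0,0,0],[0,0,0,0],[0,0,0,0],[0,0,0,0],[0,0,0,0]], hand=1)

```text
t: 27.15
ee_pos: [0.653, -0.2533, 0.0844]
eef_rot: [0.0, 1.0, -0.0, 0.001]
force: [0.3, 0.5, 6.4]
grip_width: 0.524
```

>>> play_rows(commands=[[0,0,-0.2,0],[0,0,-0.4,0],[0,0,-0.5,0],[0,0,-0.5,0],[0,0,-0.2,0],[0,0,0,0]])

```text
t: 27.75
ee_pos: [0.6535, -0.2537, 0.2301]
eef_rot: [0.0, 1.0, -0.001, 0.003]
force: [0.0, -0.3, -2.7]
grip_width: 0.527
```

```bash
python3 - <<'E'
from h import *
m=np.load("pics/w5.png.npy",allow_pickle=True).item()
print(pt(m,404*.7,296*.7,.11))
go(.5178,.0256,.22,90)
E
```

```text
[ 0.65152691 -0.25264796]
t 27.75 tcp [ 0.6535 -0.2537  0.2301] yang 89.98 tilt [ 0.0054 -0.0022 -1.    ] w 0.527 F [ 0.  -0.3 -2.7]
units [1.7  3.49 0.11]
turn -0.0
```

>>> play_rows(commands=[[0.1,0.2,0,0],[0.2,0.4,0,0],[0.25,0.5,0,0],[0.25,0.5,0,0],[0.25,0.5,0,0],[0.25,0.5,0,0],[0.2,0.4,0,0],[0.1,0.3,0,0]])

```text
t: 28.55
ee_pos: [0.521, 0.0128, 0.2246]
eef_rot: [-0.001, 1.0, 0.0, -0.002]
force: [-0.2, -0.4, -2.4]
grip_width: 0.525
```

>>> play_rows(commands=[[0.07,0.15,0,0],[0.01,0.04,0,0],[0,0,0,0],[0,0,0,0]])

```text
t: 28.95
ee_pos: [0.5179, 0.0252, 0.2261]
eef_rot: [0.001, 1.0, -0.0, -0.0]
force: [-0.1, 0.1, -1.7]
grip_width: 0.524
```

```bash
python3 - <<'E'
from h import *
go(.519,.0256,.0944,90)
E
```

```text
t 28.95 tcp [0.5179 0.0252 0.2261] yang 89.93 tilt [-3.e-04 -6.e-04 -1.e+00] w 0.524 F [-0.1  0.1 -1.7]
units [-0.01  0.01  1.65]
turn -0.02
```

>>> play_rows(commands=[[0,0,0.2,0],[0,0,0.4,0],[0,0,0.4,0],[0,0,0.3,0],[0,0,0.15,0],[0,0,0.08,0],[0,0,0.04,0],[0,0,0.02,0]])

```text
t: 29.75
ee_pos: [0.5185, 0.026, 0.1]
eef_rot: [0.0, 1.0, 0.0, 0.001]
force: [0.8, -0.3, -1.9]
grip_width: 0.527
```

>>> play_rows(commands=[[0,0,0.02,0],[0,0,0.02,0],[0,0,0.02,0],[0,0,0.01,0],[0,0,0,0]])

```text
t: 30.25
ee_pos: [0.518, 0.0263, 0.0944]
eef_rot: [0.0, 1.0, 0.0, 0.001]
force: [-1.2, 0.5, 2.2]
grip_width: 0.525
```

>>> play_rows(commands=[[0,0,0,0],[0,0,0,0],[0,0,0,0],[0,0,0,0],[0,0,0,0],[0,0,0,0],[0,0,0,0]], hand=0)

```text
t: 30.95
ee_pos: [0.5175, 0.0262, 0.0937]
eef_rot: [0.0, 1.0, -0.0, -0.0]
force: [-0.1, -1.2, -0.9]
grip_width: 1.003
```

>>> play_rows(commands=[[0,0,-0.1,0],[0,0,-0.3,0],[0,0,-0.5,0],[0,0,-0.5,0],[0,-0.3,-0.4,0],[0,-0.5,0,0],[0,-0.5,0,0],[0,-0.3,0,0]])

```text
t: 31.75
ee_pos: [0.5176, -0.1041, 0.2389]
eef_rot: [0.001, 1.0, -0.0, 0.001]
force: [0.1, -0.4, -0.4]
grip_width: 0.997
```

>>> play_rows(commands=[[0,0,0,0],[0,0,0,0],[0,0,0,0]])

```text
t: 32.05
ee_pos: [0.5175, -0.101, 0.2379]
eef_rot: [-0.0, 1.0, 0.0, 0.0]
force: [0.8, 0.9, -0.1]
grip_width: 1.001
```

```bash
python3 - <<'E'
from h import *
snap("side","f1.png"); go(.5,-.1,.2)
E
```

```text
t 32.1 tcp [ 0.5175 -0.1008  0.2378] yang 90.06 tilt [-0.e+00  3.e-04 -1.e+00] w 1.001 F [ 0.  -0.5  0.2]
units [0.22 0.01 0.47]
```

View pics/f1.png

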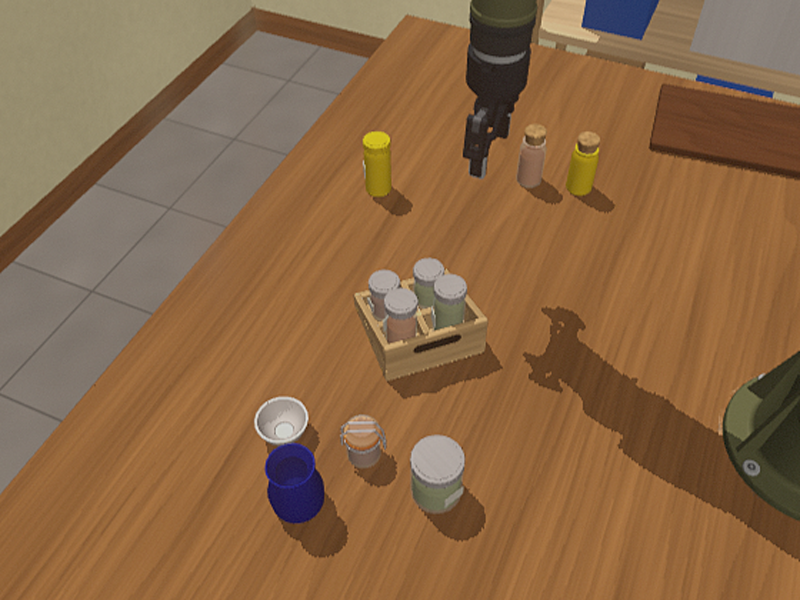

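All four jars stand upright in the caddy at (420,320), with the tall ones along the slotted back board. Everything else is at its starting pixel position, and the gripper is clear, so I'm handing in.

```bash
python3 -c "
from station import manip
print(manip.finish_job())"
```

```text
the job is handed in; nothing more can be done
None
```

All four jars are in the caddy, and I handed the job in at about 32 s of the 109 s allowed. The two short jars went into the front cells first, then the two tall ones into the back cells. I lowered each one slowly until the wrist force showed it touching the cell floor, then released it.

- **Final side picture:** all four jars stand upright, one per cell, with the tall ones along the slotted back board. The caddy has not visibly moved.
- **Other objects:** the clip-top jar, corked jar, jam jar, vase, bowl and both yellow look-alikes are at the same pixel positions as at the start. The gripper was open and clear of everything.
- **Disagreement:** the caddy corners I measured from the wrist camera missed the nominal size by up to 6 mm. They missed roughly evenly on all sides, so the cell centres held up and every jar seated.
- **Not checked:** I didn't measure the jars' final positions or tilt beyond what the picture shows, and the hand-in gave no verdict.

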